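# Slide the oil-stone box home between freshly glued rails

### The arm

A 6-joint arm with a two-finger parallel gripper is mounted at the origin on a cart in front of the work surface, level with it; the furniture and walls round the work are solid. World frame = base frame: x ahead of the robot, y to its left, z up, the work surface at z = 0. Lengths are in m, angles in degrees, forces in N, time in s.
With the tool pointing down it reaches from about 0.35 to 0.875 m from the base axis. Payload 4.2 kg.
Tool frame: the origin (TCP) lies where the fingers leave the gripper's body, on its centre line; the fingertips stand 70 mm ahead of it and the grasp point (between the pads) lies 51 mm ahead of it; z points along the fingers, y is the direction in which the jaws open and shut (so a half turn about z gives the same grasp; the last joint's range is limited). The gripper opens to 87 mm and grips with 3 to 60 N. Pads are 19 mm wide; open, the fingers measure 117 mm over their backs; the gripper's body (75 mm by 190 mm) begins 51 mm behind the grasp point.
Start: joints at [-51.933, 22.042, 0.453, 0, -68.411, -14.817], TCP at [0.247, -0.574, 0.292] pointing down, gripper open.
Joint ranges: [-179.83, 179.83], [-69.29, 118.12], [-61.27, 80.66], [-181.25, 117.63], [-171.15, -9.14], [-177.46, 177.46]. Speed limits (degrees/s): [159.86, 159.86, 180, 180, 180, 180].

### API

Orientations are given as a 3x3 rotation matrix whose columns are the frame's x, y, z axes.
In Python, from station import sense, capture, camera_model, finish_job gives the robot as it stands.
- The arm moves only by the shell command python3 -m inch 'ROWS'. ROWS is JSON, a list of rows, each an object with "hand": the closure, from 0 (fully open) to 1 (shut); "slide": the shift along the world's x, y, z in cm, a list of three; "yaw": the turn about the world's z in rad. A call has 1 to 10 rows; each row is the pose to reach, as a shift and turn from the pose commanded when the call began; what a row does not reach only later rows make up. A row lasts 1/8 s, in which the tool goes at most 62.5 mm and 10.7 degrees, less where a joint would pass 70% of its speed; a pose out of reach is approached as far as the arm can. A call with a gripper value outside its range is refused whole. The fingers move at their own pace and stop on an object; the grip force is fixed at half the most. Time passes only in rows, so rows that repeat a pose let the fingers close. It gives the time, the measured TCP pose, the force and the opening at its end, in the units of the state.
- sense(): the state, without advancing time (a new reading comes with each control period).
- capture(name): name is "scene" or "top" or "wrist"; returns the picture (400x640x3 uint8, blue, green, red); there is no depth.
- camera_model(name): a dict with "mtx" (3x3 intrinsics, pixels), "xyz" and "orientation" of the camera in the world; the wrist camera has in their place "tool_from_camera" (4x4, takes a point from camera to tool coordinates, whose origin is the TCP and whose axes are the flange's). Camera axes: x right, y up, looking along -z (the intrinsics and any distortion apply to the point x, -y, -z); pixel columns grow to the right and rows downward; lengths in m; the calibration is good to about 2 mm. A picture is of the moment at which its call begins: read the wrist's pose just before it. camera_model takes no time and is no camera call.
- finish_job(): hands the job in, once; it reports no verdict.
The state is a dict: "time_s": time; "joints": joint angles; "joint_velocities": joint speeds; "effort": joint torques, N m; "tcp_pos": TCP position; "ee_rot": TCP orientation; "wrist_force": force on the tool from outside, world axes, zero at the start; "moment": the same for the moment, N m; "gripper_width": opening from 0.0 (shut) to 1.0 (fully open).
Only numpy, scipy, OpenCV 4.12 (cv2) and the standard library are available. Lean on these libraries where they do the work, as an engineer would, in place of code of your own. Each camera call takes 0.05 s, during which the arm holds its last target. There are 200 camera calls.

### The job

Line the dark oil-stone box up with the lane on the plywood board and push it along the board, in between the two wooden rails, until it sits against the stop at the far end of the lane. The rails have only just been glued down, so neither the box nor the fingers may touch either of them. Push only: keep the box flat on the board, do not lift it, and leave the sanding block, the screwdriver and the capo where they lie.

Things in the scene. Friction and masses are not known exactly. Their poses are not given: they have to be found in the camera images.
- stone_box: closed oblong box of nearly black wood, 56 (its x) x 122 (its y) x 37 mm tall, about 0.36 kg, loose, its lid stays on; it starts standing on the bare half of the board, before the lane, askew by up to 0.15 rad and up to 30 mm off the lane's centre line to either side. Origin: centre of its underside; z up, y along its length. Both ends and both sides are flat and upright
- dock: fixed plywood board, 180 (its x) x 420 (its y) x 6 mm thick, lying on the bench, top 6 mm above the bench. Origin: centre of its underside. Its y axis runs along the lane: the half with y > 0 is bare, the lane fills the half with y < 0 and the box is to travel towards -y. The lane's centre line is x = 0; the gap between the rails is 76 mm (10 mm free on each side of the centred box)
- rail_far: fixed brown wooden rail, 18 (x) x 195 (y) x 14 mm tall on the board, its top 20 mm above the bench; on the board's +x side. Origin: centre of its underside, at x = +47 mm, y = -97.5 mm of the board; its inner face is at board x = +38 mm; axes as the board's. Not to be touched
- rail_near: the other rail, same size, on the board's -x side. Origin: centre of its underside, at x = -47 mm, y = -97.5 mm of the board; its inner face is at board x = -38 mm. Not to be touched
- end_stop: fixed brown wooden block with a cork face, 60 (x) wide x 25 mm (y) x 24 mm tall on the board, between the rails at the end of the lane. Origin: bottom middle of the cork face that the box meets, at y = -165 mm of the board
- lane_mouth (a point): middle of the lane's entrance, between the rails' ends, on the board's top surface (board x = 0, y = 0)
- lane_home (a point): where the centre of the box's underside lies when it sits against the stop (board x = 0, y = -104 mm), on the board's top surface; axes as the board's
- sanding_block: bystander: brown mahogany sanding block with a sloped end, 48 x 120 x 36 mm, loose on the bench beyond the bare end of the board; origin: centre of its underside
- screwdriver: bystander: stubby screwdriver, 28 x 108 x 28 mm, lying loose on the bench on the board's +x side; origin: centre of its underside
- capo: bystander: black guitar capo, 40 x 75 x 18 mm, lying loose on the bench on the board's -x side; origin: centre of its underside
Not all that is in view belongs to the job. Leave any orange or purple look-alike of the stone_box alone.

How it is judged (in metres and radians):
On the way:
1. the leading end of the box has passed between the ends of the rails (y of stone_box in the frame of dock between -0.08 and 0.05 m), for 0.05 s.
At the end, for the whole second after the job is handed in: the box stands flat on the board between the rails, its centre within 6 mm along the lane of where it meets the stop and within 10 mm of the lane's centre line, in line with the lane to 0.13 rad, at rest (y of stone_box in the frame of lane_home between -0.006 and 0.006 m and x of stone_box in the frame of lane_home between -0.01 and 0.01 m and z of stone_box in the frame of lane_home below 0.003 m and angle between the y axis of stone_box and the y axis of dock, either way round below 0.13 rad and angle between stone_box's own z axis and vertical below 0.05 rad and linear speed of stone_box below 0.01 m/s); the robot touches nothing.
It fails at once if something touched a rail (over 0.3 N) (contact force between any of rail_far, rail_near and anything else above 0.3 N).
It fails at once if the box was lifted off the board (its centre by over 8 mm) or tipped by over 0.15 rad (z of stone_box in the frame of lane_home above 0.008 m or angle between stone_box's own z axis and vertical above 0.15 rad).
It fails at once if a bystander was moved by over 15 mm (distance of any of sanding_block, screwdriver, capo from where it was at the start of the episode above 0.015 m).
It also fails if it takes over 45 s, if anything falls off the work surface, if the arm or the gripper's body presses on something with over 40 N, if the wrist force passes 120 N, or if a joint passes its speed limit or range.

## Working session

There is one attempt and no reset: what is moved stays moved. The work goes in short steps, Python scripts to look and compute and a shell command to move; the robot and the scene stay as the last step left them, time stands still between calls to the robot, and variables do not carry over. Pictures are saved under pics/ and viewed, about 8 in all and at most 12, crops included, and the job is handed in when it is done.

```bash
mkdir -p pics; ls; python3 - <<'E'
from station import *
import cv2,numpy as np
s=sense();print({k:np.round(v,3).tolist() for k,v in s.items()})
for n in("scene","top"):
    cv2.imwrite(f"pics/{n}0.png",capture(n)); m=camera_model(n);print(n,m)
E
```

```text
pics
{'time_s': 0.0, 'joints': [-51.932, 22.092, 0.38, -0.028, -68.41, -14.817], 'joint_velocities': [-0.029, 0.012, 0.074, -0.013, 0.008, -0.03], 'effort': [-0.0, -39.066, 18.74, 4.22, 0.011, -0.0], 'tcp_pos': [0.247, -0.574, 0.291], 'ee_rot': [[-0.919, -0.395, -0.001], [-0.395, 0.919, 0.002], [0.0, 0.002, -1.0]], 'wrist_force': [0.073, -0.235, -0.075], 'moment': [0.018, -0.015, 0.008], 'gripper_width': 1.002}
scene {'mtx': array([[508.08755027,   0.        , 326.64388046],
       [  0.        , 508.08755027, 196.06656527],
       [  0.        ,   0.        ,   1.        ]]), 'xyz': array([-0.39073648,  0.58906919,  0.53236993]), 'orientation': array([[-0.49955527,  0.3551277 , -0.79014483],
       [-0.86627873, -0.20227554,  0.4567776 ],
       [ 0.00238741,  0.91267131,  0.40868738]])}
top {'mtx': array([[440.69649851,   0.        , 313.19527679],
       [  0.        , 440.69649851, 199.24965879],
       [  0.        ,   0.        ,   1.        ]]), 'xyz': array([0.31849028, 0.04839191, 1.20945795]), 'orientation': array([[-0.02686661,  0.97682355, -0.21235335],
       [-0.99962764, -0.02726718,  0.00104254],
       [-0.0047719 ,  0.21230229,  0.97719239]])}
```

View pics/top0.png

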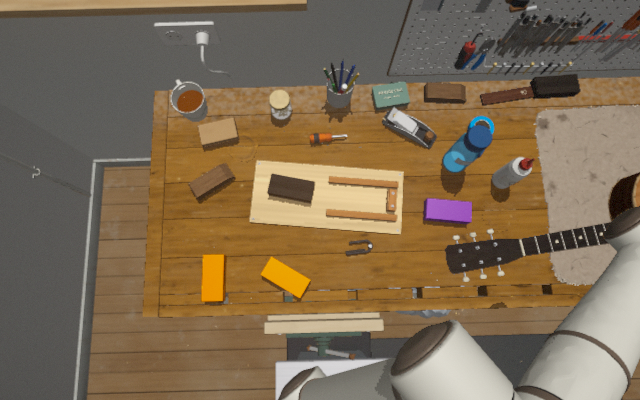

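View pics/scene0.png

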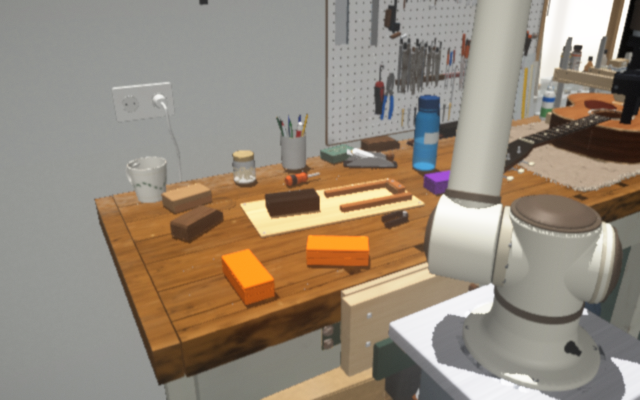

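Top view: the board spans roughly (250–404, 162–233), the lane opens to the left, and the box is at (291,188). The sanding block is at (212,181), the screwdriver at (327,138) and the capo at (360,247). The orange and purple boxes are decoys. Next I'll measure the board, rails and box.

```bash
cat > h.py <<'E'
from station import *
import cv2,numpy as np
def pts(name,uv,z):
    m=camera_model(name);uv=np.atleast_2d(uv).astype(float)
    d=np.c_[uv,np.ones(len(uv))]@np.linalg.inv(m["mtx"]).T
    d=(d*[1,-1,-1])@np.array(m["orientation"]).T
    return m["xyz"]+d*((z-m["xyz"][2])/d[:,2])[:,None]
def blob(mask,seed):
    n,l,st,c=cv2.connectedComponentsWithStats(mask.astype(np.uint8))
    i=min(range(1,n),key=lambda k:np.hypot(*(c[k]-seed))+(999 if st[k,4]<60 else 0))
    return cv2.findContours((l==i).astype(np.uint8),0,1)[0][0][:,0,:]
def rect(name,cont,z):
    P=pts(name,cont,z)[:,:2]*1000
    (c,s,a)=cv2.minAreaRect(P.astype(np.float32));
    if s[0]>s[1]: a+=90; s=s[::-1]
    a=(a+90)%180-90   # angle of short axis from world x = yaw of frame
    return np.array(c),np.array(s),a
E
python3 - <<'E'
from h import *
im=capture("top");hsv=cv2.cvtColor(im,cv2.COLOR_BGR2HSV)
for p in[(340,170),(260,220),(291,188),(291,182),(360,183),(360,215),(391,200),(345,150),(270,240)]: print(p,hsv[p[1],p[0]])
roi=im[145:265,190:420];cv2.imwrite("pics/roi.png",cv2.resize(roi,None,fx=3.4,fy=3.4,interpolation=cv2.INTER_NEAREST))
E
```

```text
(340, 170) [ 20  87 226]
(260, 220) [ 19  87 219]
(291, 188) [13 94 79]
(291, 182) [ 12 107  81]
(360, 183) [ 15 157 184]
(360, 215) [ 15 158 189]
(391, 200) [ 15 152 199]
(345, 150) [ 17 172 148]
(270, 240) [ 17 177 150]
```

View pics/roi.png

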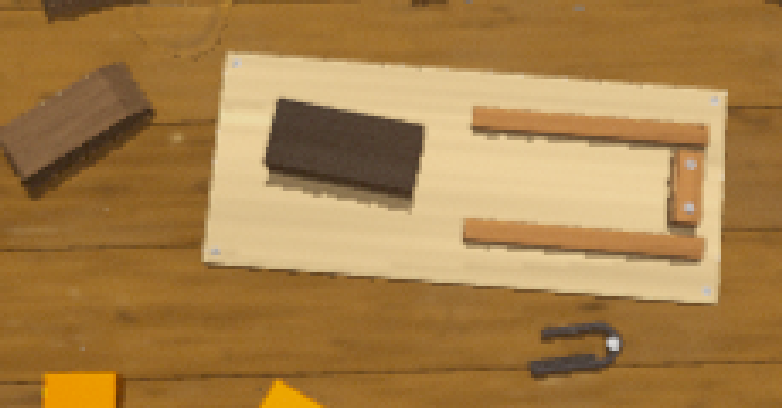

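The close-up shows the box on the +x side of the lane, turned clockwise, with its top at crop (265–425, 98–190). The rails and stop are clear. Now the numbers.

```bash
cat >> h.py <<'E'
def measure(tag=None):
    im=capture("top");h=cv2.cvtColor(im,cv2.COLOR_BGR2HSV).astype(int);V=h[...,2]
    S=h[...,1]
    board=(S<130)&(V>165)
    bc=blob(board,(327,197)); B=rect("top",cv2.convexHull(bc)[:,0,:],.006)
    a=np.radians(B[2]);R=np.array([[np.cos(a),-np.sin(a)],[np.sin(a),np.cos(a)]])
    return im,V,S,B,R
E
python3 - <<'E'
from h import *
im,V,S,B,R=measure()
print("board",B)
print(V[170:210:2,270:318:6])
for lo in(60,65,70):
    c=blob(cv2.morphologyEx(((V>lo)&(V<110)&(S<130)).astype(np.uint8),cv2.MORPH_OPEN,np.ones((3,3))),(291,188)); b=rect("top",c,.043); print(lo,b,(b[0]-B[0])@R,b[2]-B[2])
rl=(S>135)&(V>165)
for s in((362,183),(360,215)):
    r=rect("top",blob(rl,s),.02);print("rail",r,(r[0]-B[0])@R)
E
```

```text
board (array([589.05688477,   8.66500854]), array([181.75737   , 421.04641724]), -6.2156982421875)
[[226 227 225 224 224 224 225 225]
 [227 227 226 227 227 228 226 224]
 [215 149 222 226 226 227 226 229]
 [210  81  80 202 225 228 226 225]
 [174  78  82  87  89 216 234 234]
 [104  79  82  79  85  84 115 215]
 [ 75  75  76  81  78  85  85  81]
 [ 78  77  75  74  79  80  81  84]
 [ 78  76  79  75  73  82  81  86]
 [ 82  82  82  77  77  78  81  82]
 [ 82  83  84  86  81  81  81  81]
 [ 80  83  82  86  86  84  82  80]
 [ 63  71  82  83  88  87  87  91]
 [139  85  63  78  82  83  91 166]
 [139 140 123  76  65  80  85 175]
 [226 173 140 137 102  70  74 213]
 [227 225 176 166 139 139  96 221]
 [222 224 226 227 215 169 141 224]
 [219 218 218 220 221 225 175 227]
 [216 218 220 218 220 220 220 221]]
60 (array([607.48883057, 107.16638184]), array([ 54.82384491, 121.11691284]), -13.148384094238281) [ 7.65867599 99.9179756 ] -6.932685852050781
65 (array([607.45800781, 107.17198181]), array([ 54.85520172, 120.99842834]), -12.994697570800781) [ 7.62742812 99.92020542] -6.778999328613281
70 (array([607.8770752 , 107.16222382]), array([ 53.97977066, 120.96557617]), -12.732696533203125) [ 8.04508846 99.95587794] -6.516998291015625
rail (array([623.97888184, -92.66784668]), array([ 15.86884117, 190.1739502 ]), -6.351875305175781) [ 45.68818645 -96.95608824]
rail (array([530.65325928, -83.57511902]), array([ 16.01263618, 189.78694153]), -6.2370452880859375) [-48.07329156 -98.02134075]
```

```bash
python3 -m inch '[{"hand":0,"slide":[2,5,3],"yaw":0},{"hand":0,"slide":[4,10,5],"yaw":0},{"hand":0,"slide":[7,15,6],"yaw":0},{"hand":0,"slide":[9,20,6],"yaw":-0.1},{"hand":0,"slide":[11,25,6],"yaw":-0.2},{"hand":0,"slide":[13,30,6],"yaw":-0.3},{"hand":0,"slide":[15,35,6],"yaw":-0.4},{"hand":0,"slide":[17,40,6],"yaw":-0.516},{"hand":0,"slide":[19,45,6],"yaw":-0.516},{"hand":0,"slide":[20,50,6],"yaw":-0.516}]'
```

```text
time_s: 1.45
tcp_pos: [0.4472, -0.0724, 0.3522]
ee_rot: [[-0.994, 0.11, 0.0], [0.11, 0.994, 0.0], [-0.0, 0.0, -1.0]]
wrist_force: [0.5, -0.9, 0.5]
gripper_width: 1.002
```

```bash
python3 -m inch '[{"hand":0,"slide":[2,5,0],"yaw":0},{"hand":0,"slide":[4,10,0],"yaw":0},{"hand":0,"slide":[7,14,0],"yaw":0},{"hand":0,"slide":[11,17.4,0],"yaw":0},{"hand":0,"slide":[16,17.4,-2],"yaw":0},{"hand":0,"slide":[20,17.4,-5],"yaw":0},{"hand":0,"slide":[22.7,17.4,-10],"yaw":0},{"hand":0,"slide":[22.7,17.4,-15],"yaw":0},{"hand":0,"slide":[22.7,17.4,-15],"yaw":0}]'
python3 - <<'E'
from h import *
cv2.imwrite("pics/w1.png",capture("wrist"));print(camera_model("wrist"))
E
```

```text
time_s: 2.58
tcp_pos: [0.6715, 0.099, 0.1968]
ee_rot: [[-0.994, 0.111, -0.011], [0.111, 0.994, -0.003], [0.011, -0.005, -1.0]]
wrist_force: [-0.0, 0.3, 0.1]
gripper_width: 1.003
{'mtx': array([[292.4781109 ,   0.        , 323.46705429],
       [  0.        , 292.4781109 , 196.17543933],
       [  0.        ,   0.        ,   1.        ]]), 'tool_from_camera': array([[ 7.71722495e-04,  9.56841316e-01,  2.90609877e-01,
         7.95328509e-02],
       [ 9.99998379e-01, -2.65578024e-04, -1.78109988e-03,
         7.29511637e-04],
       [-1.62705036e-03,  2.90610781e-01, -9.56839969e-01,
        -9.29782467e-02],
       [ 0.00000000e+00,  0.00000000e+00,  0.00000000e+00,
         1.00000000e+00]])}
```

View pics/w1.png

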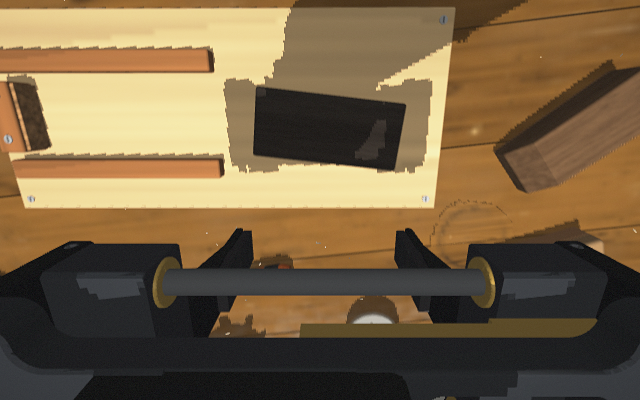

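The wrist view has the rail mouth ends near (212,60) and (222,167) and the box at (255–405, 87–170). I'll check the lane centre from these.

```bash
cat >> h.py <<'E'
def wpts(uv,z,s):
    m=camera_model("wrist");T=np.array(m["tool_from_camera"]);R=np.array(s["ee_rot"]);uv=np.atleast_2d(uv).astype(float)
    d=np.c_[uv,np.ones(len(uv))]@np.linalg.inv(m["mtx"]).T*[1,-1,-1]
    d=d@(R@T[:3,:3]).T; o=np.array(s["tcp_pos"])+R@T[:3,3]
    return o+d*((z-o[2])/d[:,2])[:,None]
C=np.array([589.,8.7]);A=np.radians(-6.25);RB=np.array([[np.cos(A),-np.sin(A)],[np.sin(A),np.cos(A)]])
def tob(P): return (P[:,:2]*1000-C)@RB
E
python3 - <<'E'
from h import *
s=sense();im=capture("wrist");h=cv2.cvtColor(im,cv2.COLOR_BGR2HSV).astype(int)
for r0,r1 in((30,85),(145,190)):
  for u in(60,100,140,180,200):
    col=h[r0:r1,u]; g=np.where((col[:,1]>120)&(col[:,2]>100))[0]
    print(u,r0+g.min(),r0+g.max(),tob(wpts([[u,r0+g.min()-.5],[u,r0+g.max()+.5]],.02,s)).round(1).tolist(), col[g.min()-2:g.max()+3:3,2])
print("box",tob(wpts([[257,88],[405,103],[396,170],[254,155]],.043,s)).round(1).tolist())
print("boardcorn",tob(wpts([[455,8],[434,208]],.006,s)).round(1).tolist())
print("mouth",tob(wpts([[212,60],[223,167]],.02,s)).round(1).tolist())
E
```

```text
60 45 68 [[-57.1, -123.1], [-38.4, -127.9]] [132 154 170 182 185 183 183 193 135 242]
100 45 68 [[-57.1, -89.2], [-38.3, -93.3]] [245 168 186 187 186 183 188 200 139 242]
140 45 68 [[-57.1, -55.3], [-38.3, -58.6]] [242 171 192 190 189 189 192 206 140 241]
180 45 68 [[-57.1, -21.4], [-38.3, -24.0]] [227 174 192 190 188 191 197 210 143 242]
200 45 68 [[-57.1, -4.4], [-38.3, -6.7]] [206 176 194 190 189 192 199 211 144 243]
60 155 173 [[36.2, -147.3], [54.4, -152.0]] [117 148 173 185 193 190 196 236]
100 155 173 [[36.2, -109.7], [54.4, -113.7]] [127 148 193 195 194 193 203 238]
140 155 173 [[36.2, -72.1], [54.4, -75.4]] [127 159 199 196 198 197 210 239]
180 155 173 [[36.2, -34.5], [54.4, -37.1]] [131 159 201 198 199 202 215 235]
200 155 173 [[36.2, -15.7], [54.4, -17.9]] [132 156 206 199 200 203 217 236]
box [[-21.0, 46.6], [-9.5, 166.9], [46.3, 163.5], [33.2, 40.4]]
boardcorn [[-88.1, 213.6], [94.1, 215.2]]
mouth [[-45.1, 4.4], [48.1, 4.7]]
```

```bash
sed -i 's/C=np.array(\[589.,8.7\])/C=np.array([588.,8.8])/' h.py; python3 - <<'E'
from h import *
print(tob(pts("top",[[310,138],[328,132],[328,145],[347,137]],.014)).round())
print("start",C+RB@[72,98],"end",C+RB@[37.5,98], sense()["tcp_pos"])
E
```

```text
[[164.  61.]
 [186.  11.]
 [147.   8.]
 [176. -44.]]
start [670.24101009  98.37910616] end [635.94606642 102.13501334] [0.67446204 0.09983664 0.20371298]
```

```bash
python3 -m inch '[{"hand":0,"slide":[0,0,-5],"yaw":0},{"hand":0,"slide":[0,0,-9],"yaw":0},{"hand":0,"slide":[0,0,-11.3],"yaw":0},{"hand":0,"slide":[0,0,-11.3],"yaw":0},{"hand":0,"slide":[-0.5,0.05,-11.3],"yaw":0},{"hand":0,"slide":[-1,0.11,-11.3],"yaw":0},{"hand":0,"slide":[-1.5,0.16,-11.3],"yaw":0},{"hand":0,"slide":[-2,0.22,-11.3],"yaw":0},{"hand":0,"slide":[-2.4,0.26,-11.3],"yaw":0}]' && python3 -m inch '[{"hand":0,"slide":[-0.3,0.03,0],"yaw":0},{"hand":0,"slide":[-0.6,0.07,0],"yaw":0},{"hand":0,"slide":[-0.9,0.1,0],"yaw":0},{"hand":0,"slide":[-1.1,0.12,0],"yaw":0},{"hand":0,"slide":[-1.3,0.14,0],"yaw":0},{"hand":0,"slide":[-1.42,0.16,0],"yaw":0},{"hand":0,"slide":[-1.42,0.16,0],"yaw":0}]'
python3 - <<'E'
from h import *
s=sense();print(s["tcp_pos"],tob(np.array([s["tcp_pos"]])))
im=capture("top");cv2.imwrite("pics/t2.png",cv2.resize(im[140:260,230:420],None,fx=4,fy=4,interpolation=cv2.INTER_NEAREST))
E
```

```text
time_s: 3.8
tcp_pos: [0.6502, 0.1027, 0.0897]
ee_rot: [[-0.994, 0.11, 0.002], [0.11, 0.994, 0.001], [-0.002, 0.001, -1.0]]
wrist_force: [2.3, 1.5, -0.9]
gripper_width: 1.003
time_s: 4.68
tcp_pos: [0.6358, 0.1038, 0.0896]
ee_rot: [[-0.994, 0.11, 0.001], [0.11, 0.994, -0.0], [-0.001, -0.0, -1.0]]
wrist_force: [4.1, -0.6, 1.6]
gripper_width: 1.002
[0.63581446 0.10384922 0.08961237] [[37.18255506 99.68969472]]
```

View pics/t2.png

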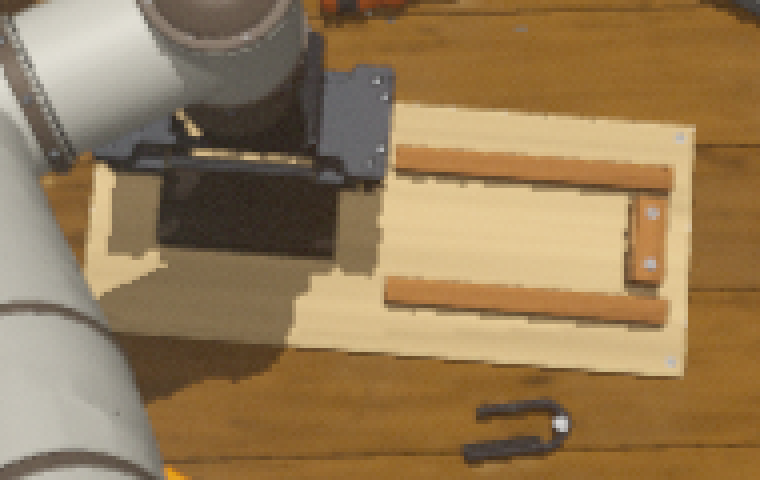

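Looks square. I'll back off, rise, turn 90° and go behind the box with a wrist look.

```bash
python3 -m inch '[{"hand":0,"slide":[1.5,-0.16,0],"yaw":0},{"hand":0,"slide":[3,-0.33,0],"yaw":0},{"hand":0,"slide":[3,-0.33,5],"yaw":0},{"hand":0,"slide":[3,-0.33,10],"yaw":0},{"hand":0.4,"slide":[3,1,12],"yaw":0.17},{"hand":0.4,"slide":[2,3,12],"yaw":0.34},{"hand":0.7,"slide":[1,5,12],"yaw":0.51},{"hand":0.7,"slide":[0,7,12],"yaw":0.68},{"hand":0.7,"slide":[-1,9.4,12],"yaw":0.85},{"hand":0.7,"slide":[-2.7,9.4,12],"yaw":1.02}]' && python3 -m inch '[{"hand":0.7,"slide":[0,0,0],"yaw":0.17},{"hand":0.7,"slide":[0,0,0],"yaw":0.34},{"hand":0.7,"slide":[0,0,0],"yaw":0.551},{"hand":0.7,"slide":[0,0,0],"yaw":0.551},{"hand":0.7,"slide":[0,0,0],"yaw":0.551},{"hand":0.7,"slide":[0,0,0],"yaw":0.551}]'
python3 - <<'E'
from h import *
s=sense();print(s["tcp_pos"],s["joints"],tob(np.array([s["tcp_pos"]])))
cv2.imwrite("pics/w3.png",capture("wrist"))
im,V,S,B,R=measure()
c=blob(cv2.morphologyEx(((V>20)&(V<100)).astype(np.uint8),cv2.MORPH_OPEN,np.ones((3,3))),(291,192));print(rect("top",c,.043),c.min(0),c.max(0))
E
```

```text
time_s: 5.98
tcp_pos: [0.6061, 0.1987, 0.207]
ee_rot: [[-0.609, -0.793, -0.007], [-0.793, 0.609, -0.003], [0.006, 0.004, -1.0]]
wrist_force: [0.0, -0.6, 0.4]
gripper_width: 0.401
time_s: 6.72
tcp_pos: [0.6081, 0.1978, 0.2089]
ee_rot: [[-0.111, -0.994, -0.001], [-0.994, 0.111, -0.001], [0.001, 0.001, -1.0]]
wrist_force: [-0.1, 0.1, -0.2]
gripper_width: 0.301
[0.60813376 0.19781312 0.20886178] [ 3.24826997e+01  2.71908368e+01 -3.83424361e+00 -1.99823185e-02
 -5.90561335e+01 -3.88667058e+01] [[ -0.56317408 190.0815919 ]]
(array([593.58850098, 106.23603058]), array([ 60.96670151, 119.62112427]), -6.1466217041015625) [269 180] [313 204]
```

View pics/w3.png

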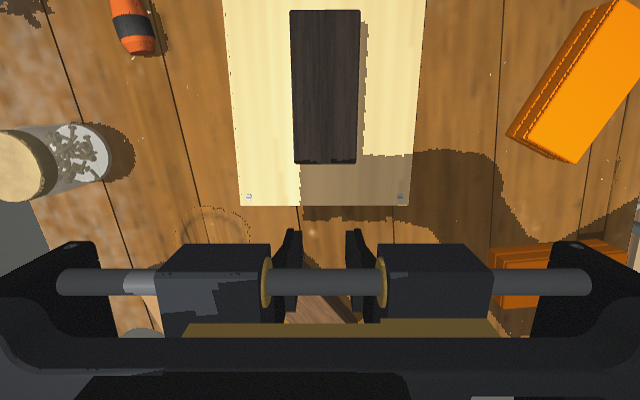

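```bash
python3 - <<'E'
from h import *
s=sense();im=capture("wrist");h=cv2.cvtColor(im,cv2.COLOR_BGR2HSV).astype(int);V=h[...,2]
for r in(20,60,100,140,158):
    g=np.where(V[r,270:372]<75)[0]+270
    b=np.where((h[r,215:440,1]<125)&(V[r,215:440]>120))[0]+215
    print(r,g.min(),g.max(),"box",tob(wpts([[g.min()-.5,r],[g.max()+.5,r]],.043,s)).round(1).tolist(),"board",tob(wpts([[b.min()-.5,r],[b.max()+.5,r]],.006,s)).round(1).tolist())
g=np.where(V[120:175,325]<75)[0]+120;print(g.max(),V[150:175,325],tob(wpts([[325,g.max()+.5]],.043,s)))
im=capture("top");V=cv2.cvtColor(im,cv2.COLOR_BGR2HSV)[...,2].astype(int)
print(V[172:212,280:308:5].T)
E
```

```text
20 290 360 box [[26.4, 45.8], [-29.1, 45.9]] board [[88.2, 36.6], [-90.6, 36.7]]
60 292 359 box [[25.8, 74.5], [-29.4, 74.5]] board [[88.7, 69.3], [-90.2, 69.4]]
100 293 358 box [[26.0, 105.3], [-29.6, 105.4]] board [[88.3, 104.5], [-90.7, 104.7]]
140 294 356 box [[26.2, 138.5], [-29.0, 138.6]] board [[88.8, 142.5], [-90.2, 142.7]]
158 295 356 box [[25.8, 154.4], [-29.5, 154.5]] board [[88.4, 160.6], [-90.8, 160.8]]
163 [ 51  55  54  54  55  54  53  52  53  56  53  50  51  60 115 156 153 152
 154 154 156 153 153 153 154] [[ -1.4081195  159.37787305]]
[[221 221 223 225 225 224 225 215 136  68  72  77  72  75  67  71  68  67
   65  71  70  76  78  75  75  72  75  70  51  59  91 136 135 132 163 214
  214 211 211 214]
 [221 221 221 225 227 225 224 218 186  78  74  73  76  76  73  70  69  71
   73  68  70  73  74  77  74  72  74  74  62  53  76 121 135 134 163 213
  214 213 211 213]
 [223 221 220 222 226 226 223 224 216 121  78  77  72  69  70  77  71  71
   74  75  70  73  76  78  77  79  76  74  71  55  61  97 138 134 156 203
  214 214 212 212]
 [224 222 220 222 225 227 224 225 216 163  76  74  74  74  78  75  73  74
   70  74  73  71  75  80  77  79  78  77  76  66  54  86 136 137 134 165
  214 215 214 213]
 [222 224 220 220 223 227 226 224 226 213  77  80  81  77  77  76  72  75
   70  75  74  72  74  77  74  79  84  78  76  69  62  72 109 136 136 164
  214 215 216 214]
 [220 224 220 219 221 225 227 224 223 213 124  72  79  77  80  76  76  75
   73  77  77  71  75  80  80  81  77  80  81  76  63  64  96 137 136 134
  165 216 216 216]]
```

```bash
python3 -m inch '[{"hand":0.7,"slide":[0,0,-5],"yaw":0},{"hand":0.7,"slide":[0,0,-10],"yaw":0},{"hand":0.7,"slide":[0,0,-11.2],"yaw":0},{"hand":0.7,"slide":[0,0,-11.2],"yaw":0},{"hand":0.7,"slide":[-0.11,-1,-11.2],"yaw":0},{"hand":0.7,"slide":[-0.22,-2,-11.2],"yaw":0},{"hand":0.7,"slide":[-0.33,-3,-11.2],"yaw":0},{"hand":0.7,"slide":[-0.44,-4,-11.2],"yaw":0},{"hand":0.7,"slide":[-0.55,-5,-11.2],"yaw":0},{"hand":0.7,"slide":[-0.55,-5,-11.2],"yaw":0}]'
python3 - <<'E'
from h import *
s=sense();print(s["tcp_pos"],tob(np.array([s["tcp_pos"]])))
cv2.imwrite("pics/w4.png",capture("wrist"))
E
```

```text
time_s: 8.18
tcp_pos: [0.6038, 0.1477, 0.0984]
ee_rot: [[-0.11, -0.994, 0.003], [-0.994, 0.11, 0.001], [-0.001, -0.003, -1.0]]
wrist_force: [1.4, 1.7, 2.2]
gripper_width: 0.294
[0.6038497  0.14765878 0.09840908] [[  0.63837763 139.75895742]]
```

View pics/w4.png

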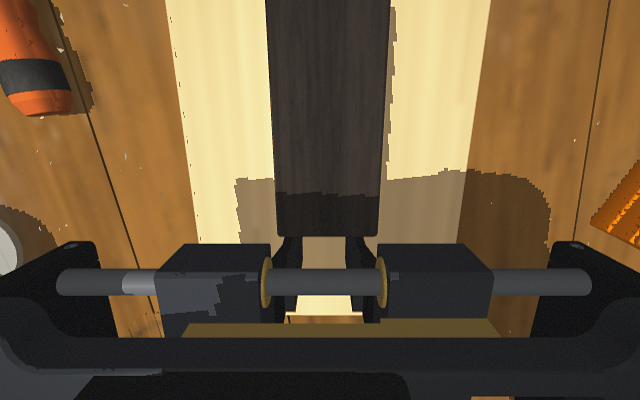

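Both fingers bear on the box's rear end, (275–378, 236), and it's straight. Pushing into the mouth.

```bash
python3 -m inch '[{"hand":0.7,"slide":[-0.1,-0.8,0],"yaw":0},{"hand":0.7,"slide":[-0.2,-1.6,0],"yaw":0},{"hand":0.7,"slide":[-0.28,-2.4,0],"yaw":0},{"hand":0.7,"slide":[-0.37,-3.2,0],"yaw":0},{"hand":0.7,"slide":[-0.46,-4,0],"yaw":0},{"hand":0.7,"slide":[-0.54,-4.8,0],"yaw":0},{"hand":0.7,"slide":[-0.63,-5.6,0],"yaw":0},{"hand":0.7,"slide":[-0.68,-6,0],"yaw":0},{"hand":0.7,"slide":[-0.68,-6,0],"yaw":0}]'
python3 - <<'E'
from h import *
s=sense();print(s["tcp_pos"],tob(np.array([s["tcp_pos"]])))
a=capture("top")[140:260,240:420]
b=capture("wrist")
cv2.imwrite("pics/m5.png",np.vstack([cv2.resize(a,(540,360),interpolation=0),cv2.resize(b[:240],(540,202))]))
E
```

```text
time_s: 9.35
tcp_pos: [0.5968, 0.0883, 0.0977]
ee_rot: [[-0.109, -0.994, 0.002], [-0.994, 0.109, 0.001], [-0.001, -0.002, -1.0]]
wrist_force: [0.7, 3.4, 3.0]
gripper_width: 0.3
[0.59682333 0.08829227 0.09773738] [[ 0.11681484 79.98036399]]
```

View pics/m5.png

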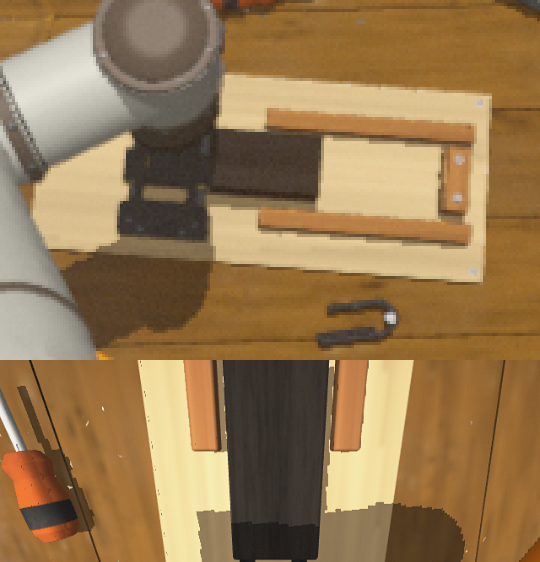

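The box is well centred in the mouth: the wrist rows put it within about 1 mm of the rails' midline. Continuing to push.

```bash
python3 -m inch '[{"hand":0.7,"slide":[-0.1,-0.9,0],"yaw":0},{"hand":0.7,"slide":[-0.2,-1.8,0],"yaw":0},{"hand":0.7,"slide":[-0.3,-2.7,0],"yaw":0},{"hand":0.7,"slide":[-0.4,-3.6,0],"yaw":0},{"hand":0.7,"slide":[-0.5,-4.5,0],"yaw":0},{"hand":0.7,"slide":[-0.6,-5.4,0],"yaw":0},{"hand":0.7,"slide":[-0.7,-6.3,0],"yaw":0},{"hand":0.7,"slide":[-0.79,-7.2,0],"yaw":0},{"hand":0.7,"slide":[-0.89,-8.1,0],"yaw":0},{"hand":0.7,"slide":[-0.93,-8.5,0],"yaw":0}]'
python3 - <<'E'
from h import *
s=sense();print(s["tcp_pos"],tob(np.array([s["tcp_pos"]])))
a=capture("top")[140:260,240:420]
b=capture("wrist")
cv2.imwrite("pics/m6.png",np.vstack([cv2.resize(a,(540,360),interpolation=0),cv2.resize(b[:240],(540,202))]))
E
```

```text
time_s: 10.7
tcp_pos: [0.5869, 0.0032, 0.0975]
ee_rot: [[-0.11, -0.994, 0.0], [-0.994, 0.11, 0.001], [-0.001, -0.0, -1.0]]
wrist_force: [0.5, 6.7, 3.8]
gripper_width: 0.299
[0.58693983 0.00318052 0.09745143] [[-0.44209396 -5.70149249]]
```

View pics/m6.png

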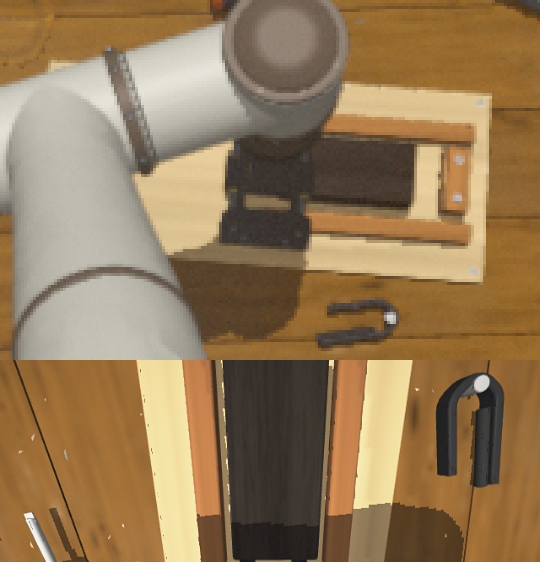

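The box is still straight with an even gap either side, about 28 mm from the stop. Final gentle approach, watching the force.

```bash
python3 -m inch '[{"hand":0.7,"slide":[-0.08,-0.8,0],"yaw":0},{"hand":0.7,"slide":[-0.16,-1.6,0],"yaw":0},{"hand":0.7,"slide":[-0.22,-2.1,0],"yaw":0},{"hand":0.7,"slide":[-0.24,-2.3,0],"yaw":0},{"hand":0.7,"slide":[-0.25,-2.4,0],"yaw":0}]'; python3 -m inch '[{"hand":0.7,"slide":[-0.01,-0.1,0],"yaw":0},{"hand":0.7,"slide":[-0.02,-0.2,0],"yaw":0},{"hand":0.7,"slide":[-0.02,-0.2,0],"yaw":0}]'; python3 -m inch '[{"hand":0.7,"slide":[-0.01,-0.1,0],"yaw":0},{"hand":0.7,"slide":[-0.01,-0.1,0],"yaw":0}]'
```

```text
time_s: 11.42
tcp_pos: [0.5843, -0.0206, 0.0972]
ee_rot: [[-0.11, -0.994, -0.0], [-0.994, 0.11, 0.0], [-0.0, 0.0, -1.0]]
wrist_force: [0.2, 6.7, 5.0]
gripper_width: 0.301
time_s: 11.8
tcp_pos: [0.5841, -0.0226, 0.0972]
ee_rot: [[-0.11, -0.994, -0.0], [-0.994, 0.11, 0.0], [-0.0, 0.0, -1.0]]
wrist_force: [0.4, 5.4, 3.8]
gripper_width: 0.3
time_s: 12.05
tcp_pos: [0.5841, -0.0228, 0.0972]
ee_rot: [[-0.11, -0.994, -0.0], [-0.994, 0.11, 0.001], [-0.001, 0.0, -1.0]]
wrist_force: [0.2, 8.6, 4.4]
gripper_width: 0.301
```

```bash
python3 -m inch '[{"hand":0.7,"slide":[-0.01,-0.1,0],"yaw":0},{"hand":0.7,"slide":[-0.01,-0.1,0],"yaw":0}]';python3 - <<'E'
from h import *
s=sense();print(s["wrist_force"],tob(np.array([s["tcp_pos"]])))
E
```

```text
time_s: 12.3
tcp_pos: [0.584, -0.023, 0.0972]
ee_rot: [[-0.11, -0.994, 0.0], [-0.994, 0.11, 0.002], [-0.002, -0.0, -1.0]]
wrist_force: [-1.0, 12.2, 5.3]
gripper_width: 0.302
[-1.02948119 12.19991873  5.31890009] [[ -0.48837632 -32.03642259]]
```

The force climbs from about 5 to 12 N with no motion and the tool is at board y −32 (expected −33.5), so the box is against the stop. I'll back off along the lane, rise, and check.

```bash
python3 -m inch '[{"hand":0.7,"slide":[0.03,0.3,0],"yaw":0},{"hand":0.7,"slide":[0.16,1.5,0],"yaw":0},{"hand":0.7,"slide":[0.33,3,0],"yaw":0},{"hand":0.7,"slide":[0.33,3,4],"yaw":0},{"hand":0.7,"slide":[0.33,3,9],"yaw":0},{"hand":0.7,"slide":[0.5,5,12],"yaw":0},{"hand":0.7,"slide":[0.5,7,12],"yaw":0},{"hand":0.7,"slide":[0.5,7,12],"yaw":0},{"hand":0.7,"slide":[0.5,7,12],"yaw":0}]'
python3 - <<'E'
from h import *
s=sense()
b=capture("wrist");a=capture("top")[140:260,240:420]
cv2.imwrite("pics/m7.png",np.vstack([cv2.resize(a,(540,270),interpolation=0),cv2.resize(b[:240],(640,240))[:,50:590]]))
V=cv2.cvtColor(b,cv2.COLOR_BGR2HSV)[...,2]
for r in(60,90,120):
    g=np.where(V[r,270:380]<75)[0]+270;print(r,tob(wpts([[g.min()-.5,r],[g.max()+.5,r]],.043,s)).round(1).tolist())
E
```

```text
time_s: 13.42
tcp_pos: [0.5882, 0.045, 0.2156]
ee_rot: [[-0.109, -0.994, -0.004], [-0.994, 0.109, -0.001], [0.001, 0.003, -1.0]]
wrist_force: [-0.6, -0.2, -0.5]
gripper_width: 0.303
60 [[33.5, -80.8], [-28.9, -80.8]]
90 [[33.7, -57.3], [-28.7, -57.4]]
120 [[33.9, -32.5], [33.0, -32.5]]
```

View pics/m7.png

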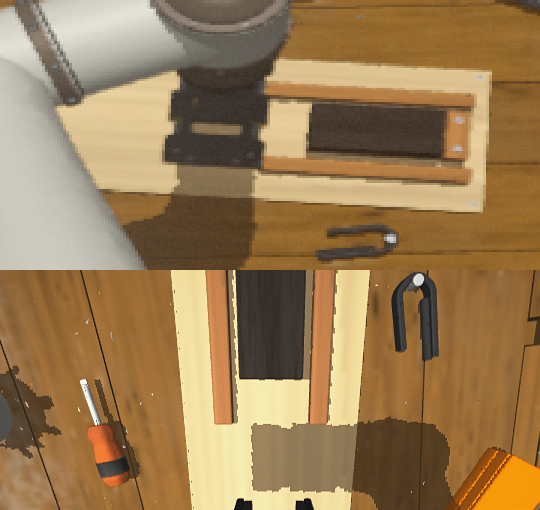

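The box sits against the stop with clear gaps on both sides, and the bystanders are in place. Handing in.

```bash
python3 -c "
from station import *
print(finish_job())"
```

```text
the job is handed in; nothing more can be done
None
```

The stone box now sits against the stop at the end of the lane, between the rails, and the job is handed in. It took about 13.5 s of the 45 s allowed.

**What I did:** I squared and centred the box by pushing its +x side with the open fingers. I then pushed it down the lane from its rear end with both fingertips held about 7 mm above the rail tops. I never gripped or lifted it.

**Last checks:**
- **At the stop:** the push force rose from about 5 N to 12 N while the box stopped moving. The tool ended about 1.5 mm short of where I calculated, which is within the calibration.
- **In the lane:** in the last views the box is parallel to the lane, with gaps on both sides. Its −x edge puts the centre about 1 mm from the centre line. My measurement of the other edge was spoiled by a shadow along the rail, so for that side I relied on the picture.
- **Clear of everything:** the gripper was clear with almost no force on the wrist. The screwdriver and capo looked undisturbed. The sanding block was out of the last pictures, but the arm never went near it.
- **Rails:** there is no direct reading of contact on the rails. Nothing in the pictures or forces pointed to a touch.

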